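Make up a cutter set on the arbor stand

TASK

Make up the tool set on the steel arbor stand: first the plain wide flange disc at the bottom, then the square cutter block, then the low collar, and the knob nut on top as a cap, each sitting down flat on the one below. Put the spare tall collar down over the wooden dowel stand, at whatever point in the work you like. Leave the tape measure and the wooden offcut lying where they are.

Things in the scene. Friction and masses are not known exactly. Their poses are not given: they have to be found in the camera images.
- arbor_seat (a point): Fixed steel arbor stand: a round dark base plate 120 mm across and 12 mm thick, on it a shoulder 42 mm across and 10 mm high, and above that an upright bare steel post 18 mm in diameter. The point lies on the post's axis at the top of the shoulder, where the first part sits (22 mm above the table). The post stands 56 mm above this point: 18 mm thick for the first 40 mm, then tapering to 8 mm at its tip. z is up.
- dowel_seat (a point): Fixed wooden storage stand: a square plywood base 100 x 100 x 18 mm with one upright wooden dowel. The point lies on the dowel's axis at the top of the base (18 mm above the table). The dowel stands 40 mm above this point: 18 mm thick for the first 30 mm, then tapering to 8 mm at its tip. z is up.
- flange_c (a point): Plain wide flange disc, a flat steel ring 58 mm in outer diameter, 14 mm high, with a 28 mm through bore, about 220 g, loose; the point is at its centre, half-way up, z up along its axis. Lies flat on the table at the start.
- cutter_c (a point): Square cutter block, aluminium with dark knives let in flush on its four sides, 52 x 52 mm and 18 mm high, sides along its x and y, with a 28 mm through bore, about 150 g, loose; the point is at its centre, half-way up, z up along its axis. Grip it across two opposite sides; any turn about the vertical will do on the stand.
- low_collar_c (a point): Low collar, a steel ring 44 mm in outer diameter, 14 mm high, with a 28 mm through bore, about 100 g, loose; the point is at its centre, half-way up, z up along its axis. 
- tall_collar_c (a point): Spare tall collar, a steel ring of the same 44 mm outer diameter and 28 mm through bore as the low collar but 30 mm high, about 200 g, loose; the point is at its centre, half-way up, z up along its axis. 
- nut_c (a point): Knob nut, a steel cap 30 mm high: a skirt 42 mm in diameter and 16 mm high, and on it a solid round knob 27 mm in diameter and 14 mm high by which it is gripped; closed on top. From below it has a plain unthreaded blind hole 28 mm wide and 13 mm deep which drops over the post's tip (no screwing). About 140 g, loose; the point is at its centre, half-way up, z up along its axis. 
- tape_c (a point): Bystander: a black tape measure case with a grey round label, 62 x 58 x 34 mm, lying loose; the point is its centre. To be left where it is.
- offcut_c (a point): Bystander: a light wooden offcut, 66 x 42 x 22 mm, lying loose, long side along its x; the point is its centre. To be left where it is.
Mind the look-alikes: they are no part of the job. What is shaped like the part that bears flange_c but purple or yellow is not meant.

How it is judged:
On the way, in this order (a step that is already met when the one before it is completed fails the run):
1. the plain flange disc sits flat on the shoulder of the steel arbor stand (horizontal distance between flange_c and arbor_seat below 0.008 m and z of flange_c in the frame of arbor_seat between 0.004 and 0.01 m and angle between flange_c's own z axis and vertical below 0.12 rad), for 0.2 s.
2. the square cutter block lies flat on the flange disc (horizontal distance between cutter_c and arbor_seat below 0.008 m and z of cutter_c in the frame of arbor_seat between 0.02 and 0.026 m and angle between cutter_c's own z axis and vertical below 0.12 rad), for 0.2 s.
3. the low collar lies flat on the cutter block (horizontal distance between low_collar_c and arbor_seat below 0.008 m and z of low_collar_c in the frame of arbor_seat between 0.036 and 0.042 m and angle between low_collar_c's own z axis and vertical below 0.12 rad), for 0.2 s.
4. the knob nut caps the stack, sitting flat on the low collar (horizontal distance between nut_c and arbor_seat below 0.008 m and z of nut_c in the frame of arbor_seat between 0.058 and 0.064 m and angle between nut_c's own z axis and vertical below 0.12 rad), for 0.2 s.
At the end, for the whole second after the job is handed in: Arbor stand, from the bottom: flange, cutter block, low collar, nut; dowel stand: tall collar. Each within 8 mm of its post's axis, within 3 mm of its flat-sitting height (centres 7, 23, 39, 61 mm above the arbor seat; 15 mm above the dowel seat), tilt under 0.12 rad, at rest (all of step 1 and all of step 2 and all of step 3 and all of step 4 and horizontal distance between tall_collar_c and dowel_seat below 0.008 m and z of tall_collar_c in the frame of dowel_seat between 0.012 and 0.018 m and angle between tall_collar_c's own z axis and vertical below 0.12 rad and linear speed of each of flange, cutter, low_collar, tall_collar, nut below 0.02 m/s); the robot touches nothing.
It fails at once if the tape measure is pushed more than 30 mm from where it lay (distance of tape_c from where it was at the start of the episode above 0.03 m).
It fails at once if the wooden offcut is pushed more than 30 mm from where it lay (distance of offcut_c from where it was at the start of the episode above 0.03 m).
It also fails if it takes over 109 s, if anything falls off the work surface, if the arm or the gripper's body presses on something with over 40 N, if the wrist force passes 120 N, or if a joint passes its speed limit or range.

ROBOT

A 6-joint arm with a two-finger parallel gripper is mounted at the origin on the work surface. World frame = base frame: x ahead of the robot, y to its left, z up, the work surface at z = 0. Lengths are in m, angles in rad, forces in N, time in s.
With the tool pointing down it reaches from about 0.375 to 0.9 m from the base axis. Payload 3.1 kg.
Tool frame: the origin (TCP) lies on the centre line of the jaws, within the pads' length; the fingertips stand robot.nose_length ahead of it and the grasp point (between the pads) lies 6 mm ahead of it (robot.nose_length is the distance from the TCP to the fingertips, in m); z points along the fingers, y is the line along which they close (so a half turn about z gives the same grasp; the last joint's range is limited). The gripper opens to 87 mm and grips with 3 to 60 N. Pads are 19 mm wide; open, the fingers measure 117 mm over their backs; the gripper's body (75 mm by 190 mm) begins 51 mm behind the grasp point.
Start: joints at [1.071, 0.527, 1.433, -0, 1.181, -0.178], TCP at [0.198, 0.593, 0.248] pointing down, gripper open.
Joint ranges: [-3.08, 3.08], [-0.75, 2.2], [0.22, 2.44], [-1.43, 4.57], [0, 2.65], [-2.85, 2.85]. Speed limits (rad/s): [2.79, 2.79, 3.14, 3.14, 3.14, 3.14].

INTERFACE

Orientations are given as a unit quaternion [x, y, z, w].
In Python, from rig import robot gives the robot as it stands.
- The arm moves only by the shell command python3 -m crank 'ROWS' [FORCE]. ROWS is JSON, one flat list of numbers, 7 for each row, row after row: the shift along the tool's x, y, z in mm, then the turn, a rotation vector about the tool's x, y, z in degrees, then the closure in counts, from 0 (fully open) to 255 (shut). In form: [x, y, z, ax, ay, az, fingers, x, y, z, ax, ay, az, fingers, ...]. A call has exactly 5 rows; each row is the pose to reach, as a shift and turn from the pose commanded when the call began, along the tool's axes at that moment; what a row does not reach only later rows make up. A row lasts 1/12 s, in which the tool goes at most 41.7 mm and 7.16 degrees, less where a joint would pass 70% of its speed; a pose out of reach is approached as far as the arm can. A call with a gripper value outside its range is refused whole. The fingers move at their own pace and stop on an object; FORCE is the grip in N (left out, the last holds). Time passes only in rows, so rows that repeat a pose let the fingers close, or fill a call up. It gives the time, the measured TCP pose, the force, the opening and the grip force at its end, in the units of the state.
- robot.get_obs(): the state, without advancing time (a new reading comes with each control period).
- robot.camera(name): name is "scene" or "side" or "wrist"; returns a dict with "pixels" (480x640x3 uint8, red, green, blue), "intrinsics" (3x3 intrinsics, pixels), "extrinsics" (4x4, takes a point from camera to world coordinates); the wrist camera has in their place "mount" (4x4, takes a point from camera to tool coordinates, whose origin is the TCP and whose axes are the flange's). Camera axes: x right, y down, z forward; pixel columns grow to the right and rows downward; lengths in m; the calibration is good to about 2 mm. A picture is of the moment at which its call begins: read the wrist's pose just before it. There is no depth.
- robot.hand_in(): hands the job in; it is judged then, once.
The state is a dict: "time": time; "q": joint angles; "joint_velocities": joint speeds; "joint_torque": joint torques, N m; "position": TCP position; "tool_rot": TCP orientation; "ft_force": force on the tool from outside, world axes, zero at the start; "moment": the same for the moment, N m; "grip_width": finger opening in m; "grip_force": force on a finger pad.
Only numpy, scipy, OpenCV 4.12 (cv2) and the standard library are available. Lean on these libraries where they do the work, as an engineer would, in place of code of your own. Each camera call takes 0.05 s, during which the arm holds its last target. There are 200 camera calls.

## Working session

There is one attempt and no reset: what is moved stays moved. The work goes in short steps, Python scripts to look and compute and a shell command to move; the robot and the scene stay as the last step left them, time stands still between calls to the robot, and variables do not carry over. Pictures are saved under pics/ and viewed, at most 14 in all, crops included, and the job is handed in when it is done.

```bash
ls; mkdir -p pics; python3 - <<'E'
from rig import robot
import cv2,numpy as np
print(robot.nose_length, robot.get_obs())
for n in ["scene","side"]:
    c=robot.camera(n); cv2.imwrite(f"pics/{n}0.png",c["pixels"][:,:,::-1]); np.savez(f"pics/{n}.npz",K=c["intrinsics"],E=c["extrinsics"]); print(n,c["intrinsics"],c["extrinsics"])
c=robot.camera("wrist");cv2.imwrite("pics/wrist0.png",c["pixels"][:,:,::-1]);print(c["intrinsics"],c["mount"])
E
```

```text
pics
0.025 {'time': 0.0, 'q': array([ 1.07048706e+00,  5.28446379e-01,  1.43389388e+00,  3.42602668e-06,
        1.18134792e+00, -1.78511704e-01]), 'joint_velocities': array([-3.06416399e-04, -1.09852748e-03,  9.16577445e-04, -5.94630024e-05,
       -3.74710614e-04,  7.97354869e-04]), 'joint_torque': array([ 3.59938786e-04, -4.40048790e+01, -1.76591098e+01,  6.32429682e-02,
        5.83413674e-02, -1.78048581e-04]), 'position': array([0.19732572, 0.59233491, 0.24658639]), 'tool_rot': array([ 1.60206001e-01,  9.87083046e-01, -9.87463595e-04, -3.50327357e-04]), 'ft_force': array([0.54337635, 0.14967201, 0.81419016]), 'moment': array([ 0.04243969,  0.06829379, -0.02359956]), 'grip_force': 0.0, 'grip_width': 0.08733789991142354}
scene [[468.75454046   0.         320.53370931]
 [  0.         468.75454046 245.19951105]
 [  0.           0.           1.        ]] [[-0.69388876  0.3809104  -0.61108564  1.00841834]
 [ 0.72006807  0.3723651  -0.5855307   0.47329788]
 [ 0.00451223 -0.84631643 -0.53266137  0.48708561]
 [ 0.          0.          0.          1.        ]]
side [[460.68489561   0.         318.848231  ]
 [  0.         460.68489561 242.80348443]
 [  0.           0.           1.        ]] [[ 0.97763639 -0.13761793  0.15902325  0.37867117]
 [-0.20960758 -0.69904874  0.68366331 -0.5566046 ]
 [ 0.01708067 -0.70170661 -0.71226125  0.62791549]
 [ 0.          0.          0.          1.        ]]
[[382.9328088    0.         319.68882591]
 [  0.         382.9328088  234.6451124 ]
 [  0.           0.           1.        ]] [[-9.26492673e-04 -9.68095339e-01 -2.50580438e-01  6.76774547e-02]
 [ 9.99999445e-01 -7.71352778e-04 -7.17331055e-04  3.50422533e-04]
 [ 5.01158934e-04 -2.50580964e-01  9.68095517e-01 -1.37614997e-01]
 [ 0.00000000e+00  0.00000000e+00  0.00000000e+00  1.00000000e+00]]
```

View pics/scene0.png

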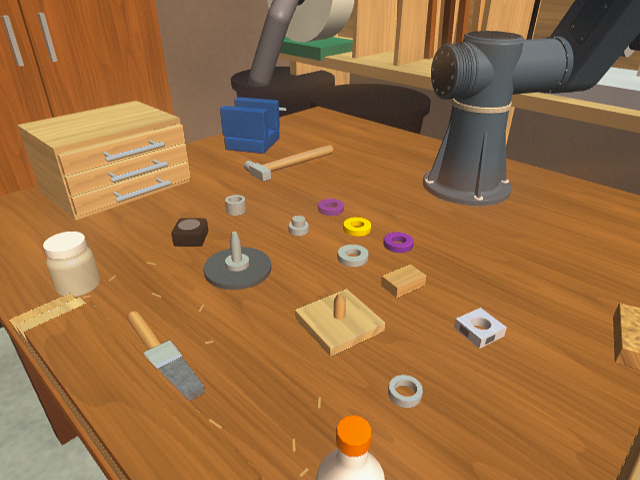

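View pics/side0.png

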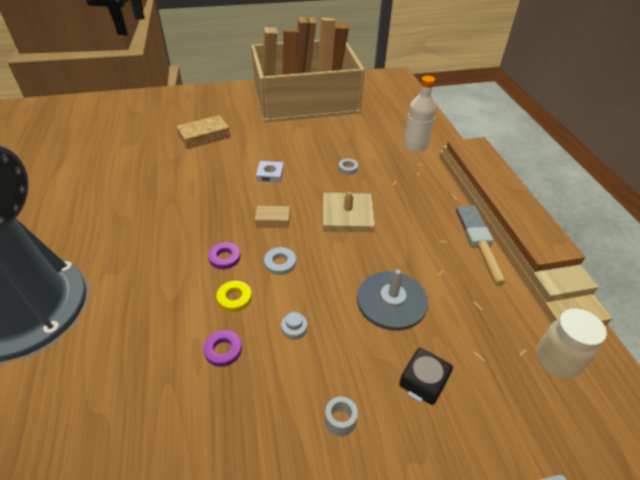

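Scene picture: candidates for the flange are the grey ring (353,256), purple rings (331,207) and (398,242), the yellow ring (357,227) and the smaller grey ring (405,391), which is the low collar. I choose the grey ring at (353,256), at (280,260) in side. The others are: cutter (481,327), nut (299,226), tall collar (235,205), arbor (237,265), dowel (340,320), tape (190,232), offcut (404,280).

```bash
cat > h.py <<'E'
import numpy as np,cv2
from rig import robot
from scipy.spatial.transform import Rotation as R
def ray(K,E,uv,z):
    d=E[:3,:3]@np.linalg.solve(K,[uv[0],uv[1],1.]); return E[:3,3]+d*(z-E[2,3])/d[2]
def fix(n,uv,z):
    f=np.load(f"pics/{n}.npz"); return ray(f["K"],f["E"],uv,z)
def pose():
    o=robot.get_obs(); T=np.eye(4); T[:3,:3]=R.from_quat(o["tool_rot"]).as_matrix(); T[:3,3]=o["position"]; return T
def wrist(name):
    T=pose(); c=robot.camera("wrist"); cv2.imwrite(f"pics/{name}.png",c["pixels"][:,:,::-1])
    np.savez(f"pics/{name}.npz",K=c["intrinsics"],E=T@c["mount"]); return T
def shift(p):  # world point -> shift in tool axes mm
    T=pose(); return np.round(1000*(T[:3,:3].T@(np.asarray(p)-T[:3,3])),1)
E
python3 - <<'E'
from h import *
o={"flange":((353,253),(280,258),.014),"cutter":((482,322),(270,168),.018),"low":((405,387),(348,164),.014),"tall":((235,198),(341,408),.03),"nut":((299,218),(294,319),.03),"arbor":((235.5,233),(397,271),.078),"dowel":((340,293),(348,196),.058),"tape":((190,225),(428,370),.034),"offcut":((404,275),(272,212),.022)}
for k,(a,b,z) in o.items():
    A=fix("scene",a,z);B=fix("side",b,z);print(k,A[:2].round(4),B[:2].round(4),((A+B)/2)[:2].round(4))
a=cv2.imread("pics/scene0.png");b=cv2.imread("pics/side0.png")
c=lambda i,u,v,s=6:cv2.resize(i[v-24:v+24,u-32:u+32],None,fx=s,fy=s,interpolation=cv2.INTER_CUBIC)
cv2.imwrite("pics/m1.png",np.vstack([np.hstack([c(a,353,256),c(a,405,391)]),np.hstack([c(b,280,260),c(b,348,165)])]))
E
```

```text
flange [0.4432 0.0149] [0.4387 0.0085] [0.441  0.0117]
cutter [0.4567 0.2797] [0.4576 0.2761] [0.4572 0.2779]
low [0.6356 0.2673] [0.6325 0.2638] [0.6341 0.2655]
tall [ 0.4753 -0.296 ] [ 0.4759 -0.294 ] [ 0.4756 -0.295 ]
nut [ 0.4403 -0.1316] [ 0.4389 -0.1389] [ 0.4396 -0.1352]
arbor [ 0.6124 -0.1073] [ 0.61   -0.1141] [ 0.6112 -0.1107]
dowel [0.5916 0.1143] [0.5879 0.1037] [0.5897 0.109 ]
tape [ 0.6129 -0.2573] [ 0.6109 -0.2662] [ 0.6119 -0.2617]
offcut [0.4443 0.1289] [0.4412 0.1262] [0.4427 0.1276]
```

View pics/m1.png

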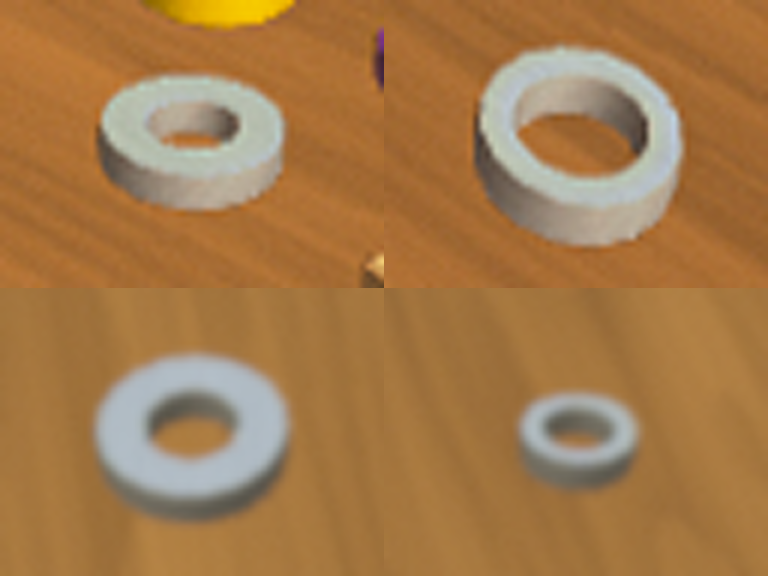

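Crop: left column is the chosen flange, grey and wide with a 28/58 bore ratio. Right column is the low collar, thin-walled. The choice is confirmed, so I go to a high central viewpoint to refine everything with the wrist camera.

```bash
cat >> h.py <<'E'
def go(p,yaw):  # yaw: deg of tool y axis from world +y (ccw); prints shift mm and turn about tool z
    T=pose(); y=T[:3,1]; cur=np.degrees(np.arctan2(-y[0],y[1])); d=(yaw-cur+90)%180-90
    print("shift",shift(p),"turn az",round(-d,1),"cur yaw",round(cur,1),"tilt",np.round(T[:3,2],4))
E
python3 -c "
from h import *
go([.5,-.02,.3],0)"
```

```text
shift [-480.8 -485.4  -52.5] turn az -18.4 cur yaw -18.4 tilt [-8.0e-04 -1.5e-03 -1.0e+00]
```

```bash
python3 -m crank '[-24,-24,-3,0,0,0,0,-48,-48,-6,0,0,0,0,-72,-72,-9,0,0,0,0,-96,-97,-11,0,0,0,0,-120,-121,-13,0,0,0,0]'
python3 -m crank '[-24,-24,-3,0,0,0,0,-48,-48,-6,0,0,0,0,-72,-72,-9,0,0,0,0,-96,-97,-11,0,0,0,0,-120,-121,-13,0,0,0,0]'
python3 -m crank '[-24,-24,-3,0,0,0,0,-48,-48,-6,0,0,0,0,-72,-72,-9,0,0,0,0,-96,-97,-11,0,0,0,0,-120,-121,-13,0,0,0,0]'
python3 -m crank '[-24,-24,-3,0,0,-4,0,-48,-48,-6,0,0,-8,0,-72,-72,-9,0,0,-12,0,-96,-97,-11,0,0,-16,0,-120,-121,-13,0,0,-18.4,0]'
python3 -c "
from h import *
go([.5,-.02,.3],0)
wrist('w1');print(pose())"
```

```text
time: 0.57
position: [0.2733, 0.4386, 0.2604]
tool_rot: [0.16, 0.987, -0.0, -0.0]
ft_force: [1.2, -0.5, 0.2]
grip_width: 0.0871
grip_force: 0.0
time: 0.98
position: [0.349, 0.2858, 0.2736]
tool_rot: [0.16, 0.987, -0.0, -0.0]
ft_force: [1.3, 0.4, -0.3]
grip_width: 0.0871
grip_force: 0.0
time: 1.4
position: [0.4246, 0.133, 0.2867]
tool_rot: [0.16, 0.987, 0.0, -0.0]
ft_force: [1.1, 0.3, 0.6]
grip_width: 0.0864
grip_force: 0.0
time: 1.82
position: [0.5002, -0.0198, 0.2996]
tool_rot: [-0.001, 1.0, 0.0, -0.0]
ft_force: [1.1, 0.7, 0.2]
grip_width: 0.087
grip_force: 0.0
shift [ 0.2 -0.2 -0.4] turn az 0.1 cur yaw 0.1 tilt [-2.e-04  1.e-04 -1.e+00]
[[-9.99982070e-01  1.30244000e-04  5.98687259e-03  5.04737268e-01]
 [ 9.33836645e-05  9.99981043e-01 -6.15672707e-03 -2.55784145e-02]
 [-5.98756097e-03 -6.15605761e-03 -9.99963125e-01  3.00281341e-01]
 [ 0.00000000e+00  0.00000000e+00  0.00000000e+00  1.00000000e+00]]
```

View pics/w1.png

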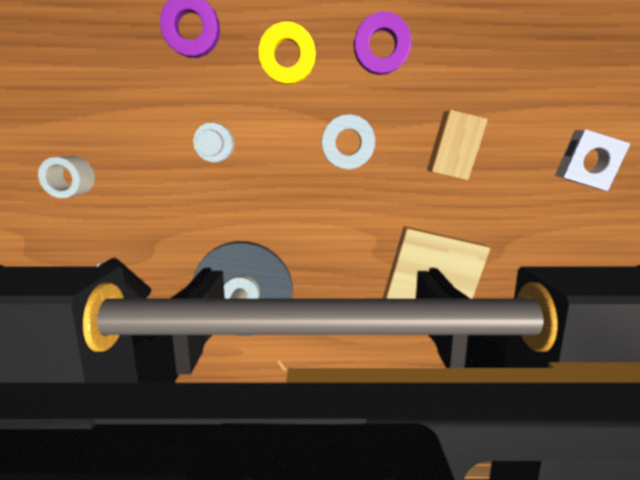

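Wrist picture: flange (349,141), nut knob (213,143), tall collar (60,176 top rim), cutter (596,160). Decoy rings are in the top row, and the gripper hides the lower half, where the arbor shoulder is near (241,290).

```bash
python3 - <<'E'
from h import *
f=np.load("pics/w1.npz")
for k,uv,z in [("flange",(349,141),.014),("nut",(212,142),.03),("tall",(60,176),.03),("cutter",(596.5,160),.018),("shoulder",(241,290),.022),("offcut",(460,144),.022),("yellow",(287,52),.014)]:
    print(k,ray(f["K"],f["E"],uv,z).round(4))
# cutter sides
for a in [(584,130),(629,143),(611,191),(564,178)]: print(ray(f["K"],f["E"],a,.018).round(4))
go([.441,.0117,.1],0)
E
```

```text
flange [0.4381 0.0116 0.014 ]
nut [ 0.4391 -0.1312  0.03  ]
tall [ 0.4742 -0.2943  0.03  ]
cutter [0.4577 0.278  0.018 ]
shoulder [ 0.6066 -0.1113  0.022 ]
offcut [0.441  0.1282 0.022 ]
yellow [ 0.3503 -0.0532  0.014 ]
[0.4265 0.2591 0.018 ]
[0.4398 0.3094 0.018 ]
[0.4911 0.3    0.018 ]
[0.477  0.2461 0.018 ]
shift [ 64.9  38.5 199.7] turn az -0.0 cur yaw -0.0 tilt [ 0.006  -0.0062 -1.    ]
```

```bash
python3 -m crank '[20,10,38,0,0,0,0,40,21,76,0,0,0,0,61,32,114,0,0,0,0,61,32,150,0,0,0,0,61,32,200,0,0,0,0]'
python3 -m crank '[0,0,20,0,0,0,0,0,0,30,0,0,0,0,0,0,40,0,0,0,0,0,0,40,0,0,0,0,0,0,40,0,0,0,0]'
python3 - <<'E'
from h import *
go([.4395,.0117,.029],0); wrist('w2'); go([.4395,.0117,.029],0)
E
```

```text
time: 2.28
position: [0.437, 0.015, 0.1087]
tool_rot: [0.0, 1.0, 0.0, 0.0]
ft_force: [1.5, 0.6, -0.4]
grip_width: 0.0874
grip_force: 0.0
time: 2.7
position: [0.4387, 0.0141, 0.069]
tool_rot: [0.0, 1.0, 0.0, -0.001]
ft_force: [-0.3, 0.1, -0.4]
grip_width: 0.0869
grip_force: 0.0
shift [-0.9 -2.5 40. ] turn az -0.0 cur yaw -0.0 tilt [-1.4e-03  3.0e-04 -1.0e+00]
shift [-0.4 -2.4 40.6] turn az -0.0 cur yaw -0.0 tilt [ 0. -0. -1.]
```

View pics/w2.png

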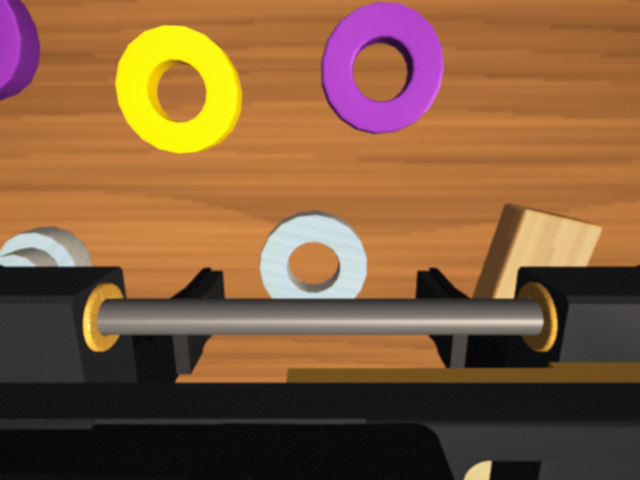

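Wrist picture: the flange lies between the open fingers, bore centre about (313,265), slightly left of mid-jaw, which matches the -2.4 mm y shift. Descend, grip and lift.

```bash
python3 - <<'E'
from h import *
f=np.load("pics/w2.npz"); print(ray(f["K"],f["E"],(313.5,264),.014).round(4))
E
python3 -m crank '[0,-2,10,0,0,0,0,0,-2,20,0,0,0,0,0,-2,30,0,0,0,0,0,-2,40,0,0,0,0,0,-2,40,0,0,0,0]'
python3 -m crank '[0,0,0,0,0,0,255,0,0,0,0,0,0,255,0,0,0,0,0,0,255,0,0,0,0,0,0,255,0,0,0,0,0,0,255]' 25
python3 -m crank '[0,0,0,0,0,0,255,0,0,0,0,0,0,255,0,0,0,0,0,0,255,0,0,0,0,0,0,255,0,0,0,0,0,0,255]' 25
```

```text
[0.4369 0.0109 0.014 ]
time: 3.17
position: [0.4391, 0.012, 0.0292]
tool_rot: [0.0, 1.0, 0.0, -0.0]
ft_force: [-1.0, -0.4, 0.1]
grip_width: 0.0873
grip_force: 0.0
time: 3.58
position: [0.4393, 0.0119, 0.0299]
tool_rot: [0.0, 1.0, -0.0, 0.001]
ft_force: [0.2, -0.4, -0.1]
grip_width: 0.0612
grip_force: 0.0
time: 4.0
position: [0.4392, 0.0118, 0.0298]
tool_rot: [0.0, 1.0, -0.0, 0.0]
ft_force: [-0.9, -0.2, 5.9]
grip_width: 0.0566
grip_force: 25.0
```

```bash
python3 -m crank '[0,0,-20,0,0,0,255,0,0,-50,0,0,0,255,0,0,-80,0,0,0,255,-10,-5,-110,0,0,0,255,-35,-17,-110,0,0,0,255]'
python3 -m crank '[-35,-17,0,0,0,0,255,-70,-34,0,0,0,0,255,-105,-51,0,0,0,0,255,-140,-68,0,0,0,0,255,-170,-85,0,0,0,0,255]'
python3 -m crank '[-20,-10,0,0,0,0,255,-35,-17,0,0,0,0,255,-46,-20,0,0,0,0,255,-46,-20,0,0,0,0,255,-46,-20,0,0,0,0,255]'
python3 - <<'E'
from h import *
wrist('w3'); print(pose()[:3,3])
E
```

```text
time: 4.42
position: [0.4716, -0.0035, 0.1433]
tool_rot: [-0.0, 1.0, 0.0, 0.0]
ft_force: [0.5, 0.1, -2.1]
grip_width: 0.0563
grip_force: 25.0
time: 4.83
position: [0.6455, -0.0908, 0.1387]
tool_rot: [0.0, 1.0, 0.0, -0.0]
ft_force: [0.0, 0.3, -2.5]
grip_width: 0.0565
grip_force: 25.0
time: 5.25
position: [0.6889, -0.1099, 0.138]
tool_rot: [0.0, 1.0, 0.001, -0.001]
ft_force: [0.2, -0.3, -3.0]
grip_width: 0.0567
grip_force: 25.0
[ 0.68822326 -0.10949408  0.13813403]
```

View pics/w3.png

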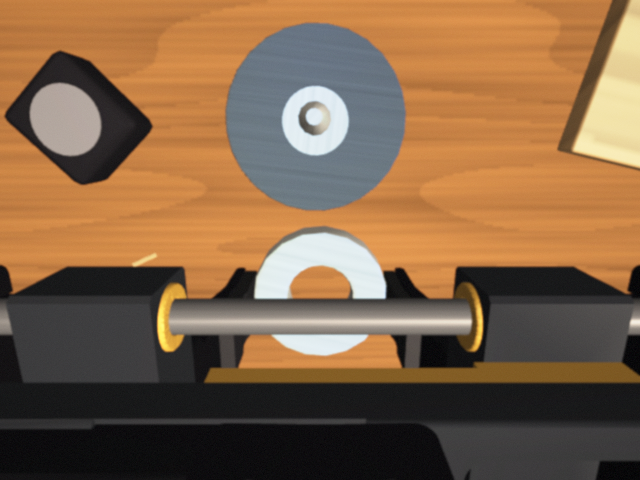

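Wrist picture: post tip (315,117), shoulder centre (315,120), base disc centre (315.5,116.5). The held flange is centred at about (320.5,290), and the tape (78,120) is clear.

```bash
python3 - <<'E'
from h import *
f=np.load("pics/w3.npz")
r=lambda uv,z:print(ray(f["K"],f["E"],uv,z).round(4))
r((315.5,116.5),.012);r((315.5,120.5),.022);r((315,117),.078);r((320.5,290.5),.138-.0155)
# flange edges in held state: top y, left/right x
r((320.5,227+4),.1225);r((320.5,355),.1225);r((255,292),.1225);r((386,292),.1225)
E
```

```text
[ 0.6087 -0.1124  0.012 ]
[ 0.6117 -0.1123  0.022 ]
[ 0.6122 -0.112   0.078 ]
[ 0.6856 -0.1095  0.1225]
[ 0.6593 -0.1094  0.1225]
[ 0.7167 -0.1095  0.1225]
[ 0.6862 -0.1376  0.1225]
[ 0.6864 -0.0813  0.1225]
```

```bash
python3 -m crank '[25,-1,0,0,0,0,255,50,-2,0,0,0,0,255,75,-2.5,0,0,0,0,255,75.5,-2.5,0,0,0,0,255,75.5,-2.5,0,0,0,0,255]'
python3 -m crank '[0,0,15,0,0,0,255,0,0,30,0,0,0,255,0,0,45,0,0,0,255,0,0,55,0,0,0,255,0,0,65,0,0,0,255]'
python3 -m crank '[0,0,6,0,0,0,255,0,0,12,0,0,0,255,0,0,18,0,0,0,255,0,0,20,0,0,0,255,0,0,20,0,0,0,255]'
```

```text
time: 5.72
position: [0.6115, -0.1116, 0.1393]
tool_rot: [0.0, 1.0, 0.001, -0.002]
ft_force: [0.8, 0.7, -2.1]
grip_width: 0.0563
grip_force: 25.0
time: 6.13
position: [0.6148, -0.1124, 0.0737]
tool_rot: [0.0, 1.0, -0.0, 0.0]
ft_force: [-0.3, -0.1, -2.1]
grip_width: 0.0567
grip_force: 25.0
time: 6.55
position: [0.6142, -0.1126, 0.054]
tool_rot: [0.0, 1.0, 0.0, -0.0]
ft_force: [-0.3, 0.4, -1.6]
grip_width: 0.0566
grip_force: 25.0
```

```bash
python3 -m crank '[1,0,1,0,0,0,255,1.5,0,2,0,0,0,255,1.5,0,2.5,0,0,0,255,1.5,0,2.5,0,0,0,255,1.5,0,2.5,0,0,0,255]'
python3 -m crank '[0,0,0,0,0,0,0,0,0,0,0,0,0,0,0,0,0,0,0,0,0,0,0,0,0,0,0,0,0,0,0,0,0,0,0]'
python3 -m crank '[0,0,-15,0,0,0,0,0,0,-35,0,0,0,0,0,0,-65,0,0,0,0,0,0,-100,0,0,0,0,0,0,-130,0,0,0,0]'
python3 - <<'E'
from h import *
go([.4577,.278,.165],-14)
E
```

```text
time: 6.97
position: [0.613, -0.1127, 0.0521]
tool_rot: [0.0, 1.0, -0.0, 0.0]
ft_force: [-0.1, -0.2, -1.9]
grip_width: 0.0566
grip_force: 25.0
time: 7.38
position: [0.6131, -0.1127, 0.0522]
tool_rot: [0.0, 1.0, -0.0, 0.0]
ft_force: [0.3, 0.1, -0.2]
grip_width: 0.0815
grip_force: 0.0
time: 7.8
position: [0.6129, -0.1127, 0.1836]
tool_rot: [0.0, 1.0, -0.0, 0.0]
ft_force: [0.8, 0.6, 0.1]
grip_width: 0.087
grip_force: 0.0
shift [155.5 390.6  18.5] turn az 14.0 cur yaw -0.0 tilt [ 3.e-04 -1.e-04 -1.e+00]
```

```bash
python3 -m crank '[15,37,2,0,0,0,0,30,74,4,0,0,0,0,45,111,6,0,0,0,0,60,148,8,0,0,0,0,75,185,10,0,0,0,0]'
python3 -m crank '[15,37,2,0,0,0,0,30,74,4,0,0,0,0,45,111,6,0,0,0,0,60,148,8,0,0,0,0,80,205,10,0,0,0,0]'
python3 -m crank '[0,0,20,0,0,7,0,0,0,40,0,0,14,0,0,0,60,0,0,14,0,0,0,65,0,0,14,0,0,0,65,0,0,14,0]'
python3 - <<'E'
from h import *
wrist('w4'); go([.4577,.278,.029],-14)
E
```

```text
time: 8.22
position: [0.5371, 0.0737, 0.1722]
tool_rot: [0.001, 1.0, 0.0, 0.0]
ft_force: [-0.5, 1.0, 0.7]
grip_width: 0.0873
grip_force: 0.0
time: 8.63
position: [0.4631, 0.2611, 0.1626]
tool_rot: [0.001, 1.0, -0.0, -0.0]
ft_force: [0.7, 0.1, 0.2]
grip_width: 0.0868
grip_force: 0.0
time: 9.05
position: [0.4633, 0.2595, 0.0963]
tool_rot: [0.122, 0.993, -0.001, -0.002]
ft_force: [0.1, 0.3, -0.0]
grip_width: 0.087
grip_force: 0.0
shift [10.7 16.3 68.3] turn az -0.0 cur yaw -14.0 tilt [-1.1e-03 -4.0e-04 -1.0e+00]
```

View pics/w4.png

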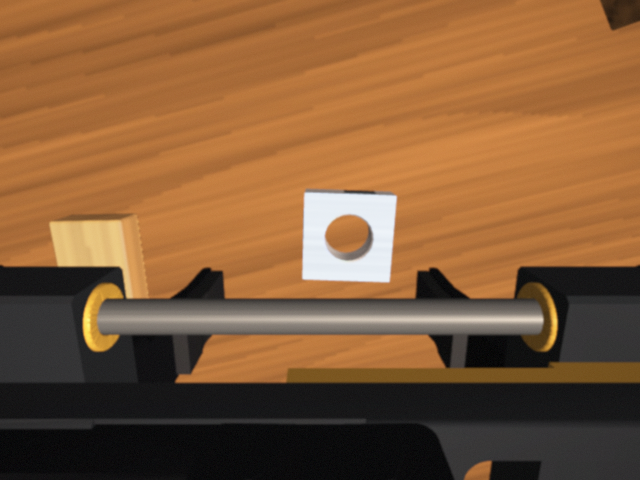

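Wrist picture: cutter corners (304,191), (396,195), (390,282), (303,279), turned about 2° clockwise against the jaws.

```bash
python3 - <<'E'
from h import *
f=np.load("pics/w4.npz"); p=ray(f["K"],f["E"],(348.5,237),.018); print(p.round(4)); go([(p[0]+.4577)/2,(p[1]+.278)/2,.029],-16)
E
```

```text
[0.4571 0.2784 0.018 ]
shift [11.  16.4 68.3] turn az 2.0 cur yaw -14.0 tilt [-1.1e-03 -4.0e-04 -1.0e+00]
```

```bash
python3 -m crank '[5,8,10,0,0,2,0,11,16.4,20,0,0,2,0,11,16.4,40,0,0,2,0,11,16.4,60,0,0,2,0,11,16.4,68,0,0,2,0]'
python3 -m crank '[0,0,0,0,0,0,0,0,0,0,0,0,0,255,0,0,0,0,0,0,255,0,0,0,0,0,0,255,0,0,0,0,0,0,255]' 25
python3 -m crank '[0,0,0,0,0,0,255,0,0,0,0,0,0,255,0,0,0,0,0,0,255,0,0,0,0,0,0,255,0,0,-2,0,0,0,255]' 25
python3 -m crank '[0,0,-15,0,0,0,255,0,0,-40,0,0,0,255,0,0,-75,0,0,0,255,0,0,-110,0,0,0,255,0,0,-113,0,0,0,255]'
python3 - <<'E'
from h import *
go([.688,-.1095,.145],-16)
E
```

```text
time: 9.52
position: [0.457, 0.2784, 0.0283]
tool_rot: [0.139, 0.99, -0.0, -0.001]
ft_force: [0.2, 0.5, -0.2]
grip_width: 0.0872
grip_force: 0.0
time: 9.93
position: [0.4583, 0.2785, 0.0305]
tool_rot: [0.14, 0.99, 0.0, 0.001]
ft_force: [0.0, -0.4, 0.5]
grip_width: 0.0682
grip_force: 0.0
time: 10.35
position: [0.4574, 0.2782, 0.0314]
tool_rot: [0.14, 0.99, -0.0, -0.0]
ft_force: [0.1, 0.8, -1.5]
grip_width: 0.052
grip_force: 25.0
time: 10.77
position: [0.4606, 0.2796, 0.1496]
tool_rot: [0.139, 0.99, 0.002, 0.004]
ft_force: [1.5, -0.2, -0.1]
grip_width: 0.052
grip_force: 25.0
shift [-325.9 -311.3    5.4] turn az -0.0 cur yaw -16.0 tilt [ 0.0096  0.0036 -0.9999]
```

```bash
python3 -m crank '[-27,-26,0,0,0,0,255,-54,-52,0,0,0,0,255,-81,-78,0,0,0,0,255,-108,-104,0,0,0,0,255,-135,-130,0,0,0,0,255]'
python3 -m crank '[-27,-26,0,0,0,0,255,-54,-52,0,0,0,0,255,-81,-78,0,0,0,0,255,-108,-104,0,0,0,0,255,-135,-130,0,0,0,0,255]'
python3 -m crank '[-25,-24,0,0,0,0,255,-46,-42,0,0,0,0,255,-56,-51,0,0,0,0,255,-56,-51,0,0,0,0,255,-56,-51,0,0,0,0,255]'
python3 - <<'E'
from h import *
wrist('w5'); go([.6125,-.112,.145],-16); print(pose()[:3,3])
E
```

```text
time: 11.18
position: [0.5513, 0.1146, 0.1436]
tool_rot: [0.139, 0.99, -0.0, -0.001]
ft_force: [0.1, -0.2, -1.6]
grip_width: 0.0518
grip_force: 25.0
time: 11.6
position: [0.6451, -0.0477, 0.1431]
tool_rot: [0.14, 0.99, 0.0, -0.001]
ft_force: [0.9, 0.2, -1.6]
grip_width: 0.052
grip_force: 25.0
time: 12.02
position: [0.684, -0.1108, 0.1428]
tool_rot: [0.14, 0.99, 0.001, -0.002]
ft_force: [0.3, 0.9, -1.0]
grip_width: 0.0518
grip_force: 25.0
shift [ 67.6 -21.8  -1.8] turn az -0.1 cur yaw -16.1 tilt [-0.0036  0.0018 -1.    ]
[ 0.68351312 -0.10970379  0.14298589]
```

View pics/w5.png

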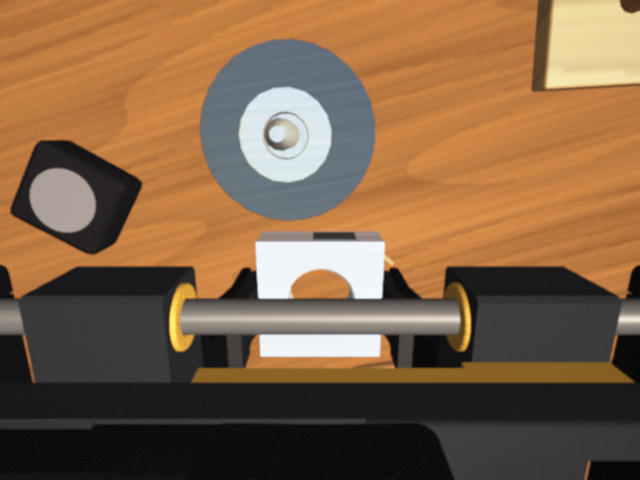

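Wrist picture: the flange sits around the post, outline centre (285,135), post tip (282,133). The cutter is held square, with top corners (256,241), (385,241), (380,357), (260,357).

```bash
python3 - <<'E'
from h import *
f=np.load("pics/w5.npz")
r=lambda uv,z:ray(f["K"],f["E"],uv,z)
print(r((285,134.5),.036),r((282,133),.078)); c=np.mean([r(u,.131) for u in [(256,241),(385,241),(380,357),(260,357)]],0);print(c, c-pose()[:3,3])
E
```

```text
[ 0.61221899 -0.11211172  0.036     ] [ 0.61233794 -0.10989899  0.078     ]
[ 0.68421878 -0.11044555  0.131     ] [ 0.00070566 -0.00074176 -0.01198589]
```

```bash
python3 -m crank '[23,-7,0,0,0,0,255,46,-15,0,0,0,0,255,68,-22,0,0,0,0,255,68,-22,0,0,0,0,255,68,-22,0,0,0,0,255]'
python3 -m crank '[0,0,15,0,0,0,255,0,0,30,0,0,0,255,0,0,45,0,0,0,255,0,0,55,0,0,0,255,0,0,65,0,0,0,255]'
python3 -m crank '[0,0,4,0,0,0,255,0,0,8,0,0,0,255,0,0,9,0,0,0,255,0,0,9,0,0,0,255,0,0,9,0,0,0,255]'
```

```text
time: 12.48
position: [0.6114, -0.1109, 0.1443]
tool_rot: [0.139, 0.99, 0.001, -0.001]
ft_force: [0.9, 0.0, -1.3]
grip_width: 0.0517
grip_force: 25.0
time: 12.9
position: [0.6142, -0.1122, 0.0787]
tool_rot: [0.139, 0.99, 0.0, 0.0]
ft_force: [-0.2, -0.4, -1.0]
grip_width: 0.0515
grip_force: 25.0
time: 13.32
position: [0.6141, -0.1132, 0.0711]
tool_rot: [0.139, 0.99, -0.0, 0.001]
ft_force: [0.1, -0.4, -0.7]
grip_width: 0.0516
grip_force: 25.0
```

```bash
python3 -m crank '[1,0,1,0,0,0,255,2,0.4,2,0,0,0,255,2,0.4,3,0,0,0,255,2,0.4,4,0,0,0,255,2,0.4,4,0,0,0,255]'
python3 -m crank '[0,0,0.5,0,0,0,255,0,0,1,0,0,0,255,0,0,1,0,0,0,255,0,0,1,0,0,0,255,0,0,1,0,0,0,255]'
```

```text
time: 13.73
position: [0.6117, -0.112, 0.0664]
tool_rot: [0.14, 0.99, 0.0, -0.0]
ft_force: [0.4, 0.0, -1.6]
grip_width: 0.0521
grip_force: 25.0
time: 14.15
position: [0.6119, -0.1121, 0.0659]
tool_rot: [0.139, 0.99, -0.0, 0.0]
ft_force: [-0.7, 0.3, 3.0]
grip_width: 0.0517
grip_force: 25.0
```

```bash
python3 -m crank '[0,0,0,0,0,0,0,0,0,0,0,0,0,0,0,0,0,0,0,0,0,0,0,0,0,0,0,0,0,0,0,0,0,0,0]'
python3 -m crank '[0,0,-15,0,0,0,0,0,0,-35,0,0,0,0,0,0,-65,0,0,0,0,0,0,-90,0,0,0,0,0,0,-100,0,0,0,0]'
python3 - <<'E'
from h import *
go([.634,.265,.1],-16)
E
```

```text
time: 14.57
position: [0.6118, -0.1121, 0.0653]
tool_rot: [0.14, 0.99, 0.0, -0.0]
ft_force: [-1.3, 0.5, 0.3]
grip_width: 0.0772
grip_force: 0.0
time: 14.98
position: [0.6137, -0.1127, 0.169]
tool_rot: [0.139, 0.99, -0.001, 0.003]
ft_force: [0.9, 0.7, -0.8]
grip_width: 0.0869
grip_force: 0.0
shift [ 85.2 368.6  68.3] turn az -0.0 cur yaw -16.0 tilt [ 0.0059 -0.0022 -1.    ]
```

```bash
python3 -m crank '[9,37,0,0,0,0,0,18,74,0,0,0,0,0,27,111,0,0,0,0,0,36,148,0,0,0,0,0,45,185,0,0,0,0,0]'
python3 -m crank '[9,37,0,0,0,0,0,18,74,0,0,0,0,0,27,111,0,0,0,0,0,36,148,10,0,0,0,0,41,183,30,0,0,0,0]'
python3 -m crank '[0,0,20,0,0,0,0,0,0,38,0,0,0,0,0,0,38,0,0,0,0,0,0,38,0,0,0,0,0,0,38,0,0,0,0]'
python3 - <<'E'
from h import *
wrist('w6'); go([.634,.265,.029],-16)
E
```

```text
time: 15.4
position: [0.6191, 0.0797, 0.1647]
tool_rot: [0.14, 0.99, -0.0, -0.001]
ft_force: [0.5, 0.7, 1.0]
grip_width: 0.0874
grip_force: 0.0
time: 15.82
position: [0.6316, 0.2682, 0.137]
tool_rot: [0.139, 0.99, 0.001, 0.002]
ft_force: [1.1, -0.7, -0.7]
grip_width: 0.0867
grip_force: 0.0
time: 16.23
position: [0.6313, 0.2651, 0.0979]
tool_rot: [0.14, 0.99, 0.0, 0.0]
ft_force: [-0.8, 0.1, 0.4]
grip_width: 0.0869
grip_force: 0.0
shift [-2.   0.5 69.6] turn az -0.1 cur yaw -16.1 tilt [ 2.e-03  4.e-04 -1.e+00]
```

View pics/w6.png

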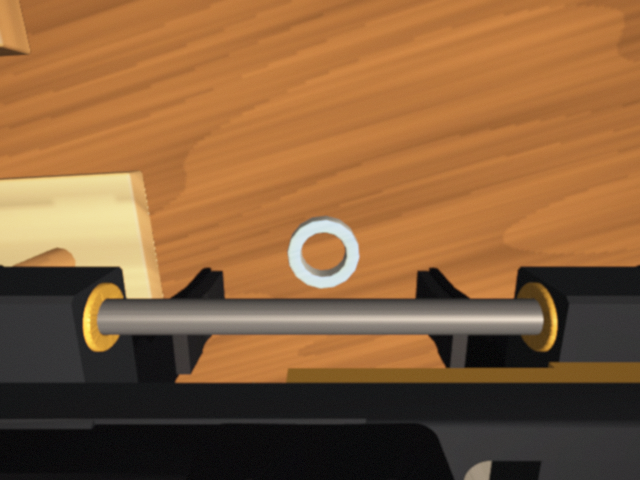

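Wrist picture: the low collar's top rim is centred at (324,253), and the dowel stand edge at left (about 150,250) is clear of the fingers.

```bash
python3 - <<'E'
from h import *
f=np.load("pics/w6.npz"); p=ray(f["K"],f["E"],(324,252.5),.014); print(p.round(4)); go([p[0]+.0007,p[1],.029],-16)
E
```

```text
[0.6329 0.2675 0.014 ]
shift [-0.9  2.8 69.6] turn az -0.1 cur yaw -16.1 tilt [ 2.e-03  4.e-04 -1.e+00]
```

```bash
python3 -m crank '[-1,3,15,0,0,0,0,-1,3,35,0,0,0,0,-1,3,55,0,0,0,0,-1,3,69,0,0,0,0,-1,3,69,0,0,0,0]'
python3 -m crank '[0,0,0,0,0,0,255,0,0,0,0,0,0,255,0,0,0,0,0,0,255,0,0,0,0,0,0,255,0,0,0,0,0,0,255]' 25
python3 -m crank '[0,0,0,0,0,0,255,0,0,0,0,0,0,255,0,0,0,0,0,0,255,0,0,0,0,0,0,255,0,0,0,0,0,0,255]' 25
python3 -m crank '[0,0,0,0,0,0,255,0,0,-15,0,0,0,255,0,0,-40,0,0,0,255,0,0,-80,0,0,0,255,0,0,-120,0,0,0,255]'
python3 - <<'E'
from h import *
go([.688,-.1095,.16],-16)
E
```

```text
time: 16.7
position: [0.6326, 0.2676, 0.0267]
tool_rot: [0.14, 0.99, -0.0, -0.0]
ft_force: [-0.6, 0.4, 0.7]
grip_width: 0.0871
grip_force: 0.0
time: 17.12
position: [0.6328, 0.268, 0.029]
tool_rot: [0.14, 0.99, 0.0, 0.0]
ft_force: [-0.2, -0.2, 0.7]
grip_width: 0.0616
grip_force: 0.0
time: 17.53
position: [0.6326, 0.2679, 0.0287]
tool_rot: [0.139, 0.99, -0.0, -0.0]
ft_force: [-0.7, 0.3, 2.2]
grip_width: 0.042
grip_force: 25.0
time: 17.95
position: [0.6313, 0.2678, 0.1489]
tool_rot: [0.14, 0.99, -0.001, -0.002]
ft_force: [0.9, 0.4, -1.0]
grip_width: 0.0425
grip_force: 25.0
shift [-158.7 -346.9  -11. ] turn az -0.0 cur yaw -16.0 tilt [-3.6e-03 -6.0e-04 -1.0e+00]
```

```bash
python3 -m crank '[-16,-35,-3,0,0,0,255,-32,-70,-6,0,0,0,255,-48,-105,-9,0,0,0,255,-64,-140,-11,0,0,0,255,-80,-175,-11,0,0,0,255]'
python3 -m crank '[-16,-35,0,0,0,0,255,-32,-70,0,0,0,0,255,-48,-105,0,0,0,0,255,-64,-140,0,0,0,0,255,-79,-172,0,0,0,0,255]'
python3 -m crank '[0,0,0,0,0,0,255,0,0,0,0,0,0,255,0,0,0,0,0,0,255,0,0,0,0,0,0,255,0,0,0,0,0,0,255]'
python3 - <<'E'
from h import *
wrist('w7'); go([.6122,-.112,.16],-16); print(pose()[:3,3])
E
```

```text
time: 18.37
position: [0.6614, 0.0763, 0.1613]
tool_rot: [0.139, 0.99, 0.0, 0.001]
ft_force: [1.0, -0.2, -1.1]
grip_width: 0.0426
grip_force: 25.0
time: 18.78
position: [0.6896, -0.1118, 0.1605]
tool_rot: [0.14, 0.99, -0.0, 0.0]
ft_force: [0.3, 0.0, -1.2]
grip_width: 0.0424
grip_force: 25.0
time: 19.2
position: [0.6892, -0.1076, 0.1597]
tool_rot: [0.139, 0.99, 0.0, -0.0]
ft_force: [-0.3, 0.2, -0.7]
grip_width: 0.0426
grip_force: 25.0
shift [ 73.  -25.4  -0.3] turn az 0.1 cur yaw -15.9 tilt [-4.e-04  3.e-04 -1.e+00]
[ 0.68935059 -0.10761805  0.1596596 ]
```

View pics/w7.png

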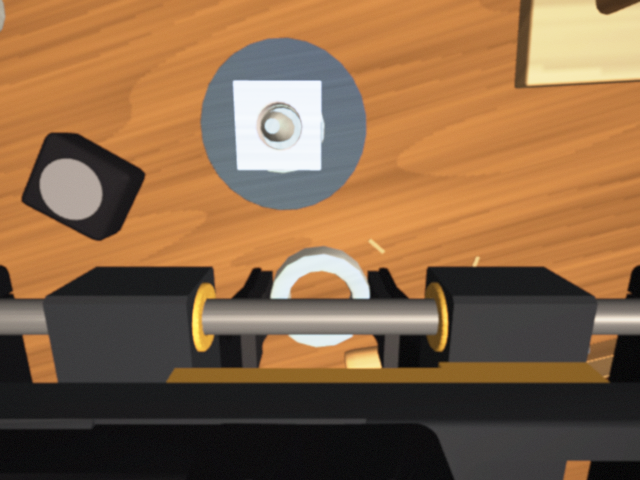

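Wrist picture: the cutter lies flat on the flange, with its face centred at (279,126) around the post. The collar is held with its rim centred at about (320.5,297.5).

```bash
python3 - <<'E'
from h import *
f=np.load("pics/w7.npz")
r=lambda uv,z:ray(f["K"],f["E"],uv,z)
print(np.mean([r(u,.054) for u in [(233,81),(321,81),(322,170),(238,170)]],0),r((275,124.5),.078)); c=r((320.5,297.5),.145);print(c, c-pose()[:3,3])
E
```

```text
[ 0.612226   -0.11153383  0.054     ] [ 0.61174888 -0.11080407  0.078     ]
[ 0.68898803 -0.10694389  0.145     ] [-0.00036256  0.00067415 -0.0146596 ]
```

```bash
python3 -m crank '[25,-8,0,0,0,0,255,50,-17,0,0,0,0,255,73,-25.6,10,0,0,0,255,73,-25.6,30,0,0,0,255,73,-25.6,40,0,0,0,255]'
python3 -m crank '[0,0,0,0,0,0,255,0,0,0,0,0,0,255,0,0,0,0,0,0,255,0,0,10,0,0,0,255,0,0,20,0,0,0,255]'
python3 -m crank '[0,0,6,0,0,0,255,0,0,11,0,0,0,255,0,0,12,0,0,0,255,0,0,12,0,0,0,255,0,0,12,0,0,0,255]'
python3 -c "
from h import *
go([.6123,-.1123,.0827],-16)"
```

```text
time: 19.67
position: [0.6103, -0.1124, 0.1186]
tool_rot: [0.139, 0.99, 0.0, -0.001]
ft_force: [0.4, 0.3, -1.2]
grip_width: 0.0425
grip_force: 25.0
time: 20.08
position: [0.6139, -0.1142, 0.1002]
tool_rot: [0.139, 0.99, -0.0, 0.002]
ft_force: [0.1, -0.5, -2.2]
grip_width: 0.0424
grip_force: 25.0
time: 20.5
position: [0.6124, -0.1139, 0.0874]
tool_rot: [0.14, 0.99, -0.0, 0.0]
ft_force: [0.4, -0.3, -1.6]
grip_width: 0.0423
grip_force: 25.0
shift [0.6 1.5 4.7] turn az -0.0 cur yaw -16.0 tilt [ 0. -0. -1.]
```

```bash
python3 -m crank '[0.5,1,1,0,0,0,255,0.5,1.5,2,0,0,0,255,0.5,1.5,3,0,0,0,255,0.5,1.5,4,0,0,0,255,0.5,1.5,5,0,0,0,255]'
python3 -m crank '[0,0,0.3,0,0,0,255,0,0,0.6,0,0,0,255,0,0,0.6,0,0,0,255,0,0,0.6,0,0,0,255,0,0,0.6,0,0,0,255]'
```

```text
time: 20.92
position: [0.6123, -0.1123, 0.0826]
tool_rot: [0.139, 0.99, -0.0, 0.0]
ft_force: [-0.5, -0.8, 7.4]
grip_width: 0.0421
grip_force: 25.0
time: 21.33
position: [0.6123, -0.1123, 0.0826]
tool_rot: [0.14, 0.99, -0.0, 0.0]
ft_force: [-1.4, 1.2, 4.4]
grip_width: 0.0427
grip_force: 25.0
```

```bash
python3 -m crank '[0,0,0,0,0,0,0,0,0,0,0,0,0,0,0,0,0,0,0,0,0,0,0,0,0,0,0,0,0,0,0,0,0,0,0]'
python3 -m crank '[0,0,-15,0,0,0,0,0,0,-35,0,0,0,0,0,0,-65,0,0,0,0,0,0,-75,0,0,0,0,0,0,-75,0,0,0,0]'
python3 - <<'E'
from h import *
go([.4393,-.1325,.1],-16)
E
```

```text
time: 21.75
position: [0.6122, -0.1123, 0.0816]
tool_rot: [0.14, 0.99, 0.0, -0.0]
ft_force: [-0.1, -0.9, -0.1]
grip_width: 0.0678
grip_force: 0.0
time: 22.17
position: [0.6144, -0.113, 0.16]
tool_rot: [0.139, 0.99, -0.001, 0.003]
ft_force: [0.5, -0.4, -0.3]
grip_width: 0.0863
grip_force: 0.0
shift [163.3 -67.   58.9] turn az -0.0 cur yaw -16.0 tilt [ 0.0065 -0.0025 -1.    ]
```

```bash
python3 -m crank '[35,-14,0,0,0,0,0,70,-29,0,0,0,0,0,105,-44,0,0,0,0,0,140,-58,0,0,0,0,0,161,-67,15,0,0,0,0]'
python3 -m crank '[0,0,20,0,0,0,0,0,0,40,0,0,0,0,0,0,42,0,0,0,0,0,0,42,0,0,0,0,0,0,42,0,0,0,0]'
python3 - <<'E'
from h import *
wrist('w8'); go([.4393,-.1325,.043],-16)
E
```

```text
time: 22.58
position: [0.4353, -0.1313, 0.1422]
tool_rot: [0.139, 0.99, 0.0, -0.001]
ft_force: [-1.1, -0.1, -0.4]
grip_width: 0.0868
grip_force: 0.0
time: 23.0
position: [0.4391, -0.1321, 0.0997]
tool_rot: [0.139, 0.99, 0.0, -0.0]
ft_force: [-0.2, 0.2, 0.7]
grip_width: 0.0872
grip_force: 0.0
shift [ 0.1 -0.2 57.1] turn az -0.0 cur yaw -16.0 tilt [ 4.e-04 -3.e-04 -1.e+00]
```

View pics/w8.png

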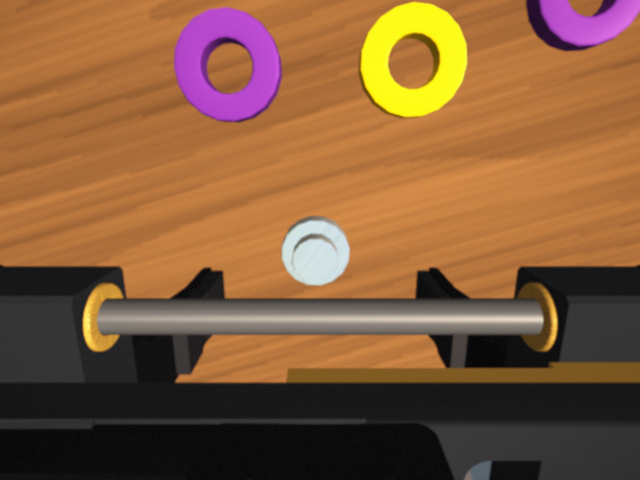

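Wrist picture: nut knob top centred at (316,259), skirt at (316,251), between the open jaws.

```bash
python3 - <<'E'
from h import *
f=np.load("pics/w8.npz"); p=ray(f["K"],f["E"],(316,259),.03);q=ray(f["K"],f["E"],(316,250.5),.016); print(p,q); p=(p+q)/2;go([p[0]+.0007,p[1],.043],-16)
E
```

```text
[ 0.43878803 -0.13405727  0.03      ] [ 0.4379749  -0.13396139  0.016     ]
shift [-0.1 -1.7 57.1] turn az -0.0 cur yaw -16.0 tilt [ 4.e-04 -3.e-04 -1.e+00]
```

```bash
python3 -m crank '[0,-1.7,15,0,0,0,0,0,-1.7,35,0,0,0,0,0,-1.7,50,0,0,0,0,0,-1.7,56,0,0,0,0,0,-1.7,56,0,0,0,0]'
python3 -m crank '[0,0,0,0,0,0,255,0,0,0,0,0,0,255,0,0,0,0,0,0,255,0,0,0,0,0,0,255,0,0,0,0,0,0,255]' 30
python3 -m crank '[0,0,0,0,0,0,255,0,0,0,0,0,0,255,0,0,0,0,0,0,255,0,0,0,0,0,0,255,0,0,0,0,0,0,255]' 30
python3 -m crank '[0,0,0,0,0,0,255,0,0,0,0,0,0,255,0,0,0,0,0,0,255,0,0,0,0,0,0,255,0,0,0,0,0,0,255]' 30
```

```text
time: 23.47
position: [0.4386, -0.1337, 0.0435]
tool_rot: [0.139, 0.99, 0.0, -0.0]
ft_force: [-0.2, 0.2, -0.4]
grip_width: 0.0868
grip_force: 0.0
time: 23.88
position: [0.4388, -0.134, 0.0445]
tool_rot: [0.139, 0.99, -0.0, 0.001]
ft_force: [-0.7, -0.2, 0.2]
grip_width: 0.0615
grip_force: 0.0
time: 24.3
position: [0.4385, -0.1339, 0.0439]
tool_rot: [0.139, 0.99, -0.0, -0.0]
ft_force: [-0.7, -2.5, 0.4]
grip_width: 0.0282
grip_force: 0.6
time: 24.72
position: [0.4386, -0.1339, 0.0439]
tool_rot: [0.139, 0.99, -0.0, 0.0]
ft_force: [-1.2, -0.9, -0.1]
grip_width: 0.026
grip_force: 30.0
```

```bash
python3 -m crank '[0,0,-10,0,0,0,255,0,0,-30,0,0,0,255,0,0,-60,0,0,0,255,0,0,-90,0,0,0,255,-5,2,-115,0,0,0,255]'
python3 -m crank '[-35,14,0,0,0,0,255,-70,29,0,0,0,0,255,-105,44,0,0,0,0,255,-140,58,0,0,0,0,255,-156,66.7,0,0,0,0,255]'
python3 -m crank '[0,0,0,0,0,0,255,0,0,0,0,0,0,255,0,0,0,0,0,0,255,0,0,10,0,0,0,255,0,0,20,0,0,0,255]'
python3 -m crank '[0,0,0,0,0,0,255,0,0,0,0,0,0,255,0,0,0,0,0,0,255,0,0,0,0,0,0,255,0,0,0,0,0,0,255]'
python3 -c "
from h import *
go([.6123,-.1123,.112],-16)"
```

```text
time: 25.13
position: [0.4425, -0.1326, 0.1608]
tool_rot: [0.14, 0.99, 0.0, -0.001]
ft_force: [-0.4, -0.6, -1.5]
grip_width: 0.026
grip_force: 30.0
time: 25.55
position: [0.617, -0.1122, 0.1602]
tool_rot: [0.139, 0.99, -0.0, 0.003]
ft_force: [0.5, -0.9, -1.1]
grip_width: 0.0256
grip_force: 30.0
time: 25.97
position: [0.6112, -0.1125, 0.1388]
tool_rot: [0.14, 0.99, -0.0, -0.0]
ft_force: [-0.2, -0.3, -1.9]
grip_width: 0.0258
grip_force: 30.0
time: 26.38
position: [0.6125, -0.1125, 0.1392]
tool_rot: [0.14, 0.99, -0.0, 0.0]
ft_force: [-0.1, 0.0, -0.6]
grip_width: 0.0263
grip_force: 30.0
shift [ 0.2  0.1 27.2] turn az -0.0 cur yaw -16.0 tilt [ 7.e-04 -2.e-04 -1.e+00]
```

```bash
python3 -m crank '[0,0,5,0,0,0,255,0,0,10,0,0,0,255,0,0,15,0,0,0,255,0,0,20,0,0,0,255,0,0,24,0,0,0,255]'
python3 -m crank '[0,0,1,0,0,0,255,0,0,2,0,0,0,255,0,0,3,0,0,0,255,0,0,3.5,0,0,0,255,0,0,3.5,0,0,0,255]'
```

```text
time: 26.8
position: [0.6119, -0.1121, 0.114]
tool_rot: [0.139, 0.99, 0.0, -0.001]
ft_force: [-0.1, 0.7, -1.6]
grip_width: 0.0259
grip_force: 30.0
time: 27.22
position: [0.6123, -0.1123, 0.1119]
tool_rot: [0.139, 0.99, -0.0, 0.0]
ft_force: [-0.9, -1.3, 2.8]
grip_width: 0.0259
grip_force: 30.0
```

```bash
python3 -m crank '[0,0,0,0,0,0,0,0,0,0,0,0,0,0,0,0,0,0,0,0,0,0,0,0,0,0,0,0,0,0,0,0,0,0,0]'
python3 -m crank '[0,0,0,0,0,0,0,0,0,-10,0,0,0,0,0,0,-25,0,0,0,0,0,0,-40,0,0,0,0,0,0,-50,0,0,0,0]'
python3 -m crank '[13,-35,0,0,0,0,0,27,-70,0,0,0,0,0,41,-106,0,0,0,0,0,54,-141,0,0,0,0,0,68,-177,0,0,0,0,0]'
python3 -m crank '[10,-26,10,0,0,0,0,13.5,-36,40,0,0,0,0,13.5,-36,60,0,0,0,0,13.5,-36,60,0,0,0,0,13.5,-36,60,0,0,0,0]'
python3 - <<'E'
from h import *
wrist('w9'); go([.475,-.2945,.035],-16)
E
```

```text
time: 27.63
position: [0.6124, -0.1124, 0.1115]
tool_rot: [0.14, 0.99, -0.0, 0.0]
ft_force: [0.4, -0.4, -0.4]
grip_width: 0.0514
grip_force: 0.0
time: 28.05
position: [0.613, -0.1125, 0.1634]
tool_rot: [0.139, 0.99, -0.0, 0.001]
ft_force: [0.1, -0.3, -1.0]
grip_width: 0.0828
grip_force: 0.0
time: 28.47
position: [0.4972, -0.2647, 0.1622]
tool_rot: [0.139, 0.99, -0.0, 0.001]
ft_force: [0.9, -0.4, 0.3]
grip_width: 0.0869
grip_force: 0.0
time: 28.88
position: [0.4746, -0.2943, 0.1011]
tool_rot: [0.14, 0.99, 0.001, -0.001]
ft_force: [1.0, -1.0, -0.1]
grip_width: 0.0867
grip_force: 0.0
shift [ 0.5 -0.1 67.1] turn az -0.0 cur yaw -16.0 tilt [ 4.e-04 -3.e-04 -1.e+00]
```

View pics/w9.png

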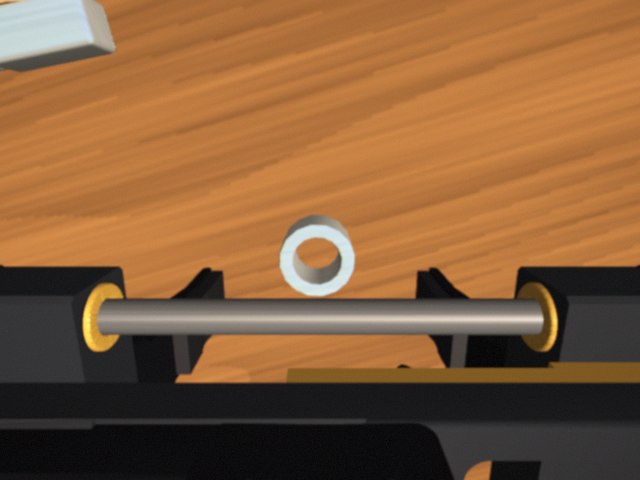

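Wrist picture: the tall collar's rim is centred at (317.5,259), centred between the jaws within about 1 mm. Grip, lift, and head for a viewpoint beyond the dowel.

```bash
python3 -m crank '[0,-1,15,0,0,0,0,0,-1,35,0,0,0,0,0,-1,55,0,0,0,0,0,-1,66,0,0,0,0,0,-1,66,0,0,0,0]'
python3 -m crank '[0,0,0,0,0,0,255,0,0,0,0,0,0,255,0,0,0,0,0,0,255,0,0,0,0,0,0,255,0,0,0,0,0,0,255]' 30
python3 -m crank '[0,0,0,0,0,0,255,0,0,0,0,0,0,255,0,0,0,0,0,0,255,0,0,0,0,0,0,255,0,0,0,0,0,0,255]' 30
python3 -m crank '[0,0,0,0,0,0,255,0,0,-20,0,0,0,255,0,0,-55,0,0,0,255,0,0,-90,0,0,0,255,0,0,-125,0,0,0,255]' 30
python3 - <<'E'
from h import *
go([.665,.109,.16],-16)
E
```

```text
time: 29.35
position: [0.4748, -0.2945, 0.0347]
tool_rot: [0.139, 0.99, 0.001, -0.001]
ft_force: [-0.4, -0.2, 0.1]
grip_width: 0.087
grip_force: 0.0
time: 29.77
position: [0.4752, -0.2958, 0.0362]
tool_rot: [0.139, 0.99, -0.0, 0.001]
ft_force: [0.1, 0.9, 0.3]
grip_width: 0.0615
grip_force: 0.0
time: 30.18
position: [0.4748, -0.2956, 0.0356]
tool_rot: [0.14, 0.99, -0.0, 0.0]
ft_force: [-0.9, -0.6, 1.9]
grip_width: 0.0436
grip_force: 30.0
time: 30.6
position: [0.474, -0.2947, 0.1607]
tool_rot: [0.14, 0.99, 0.001, -0.001]
ft_force: [0.8, -0.4, -1.3]
grip_width: 0.043
grip_force: 30.0
shift [-72.  440.7   1.2] turn az -0.0 cur yaw -16.0 tilt [-0.0022  0.0022 -1.    ]
```

```bash
python3 -m crank '[-5,33,-10,0,0,0,255,-11,70,-20,0,0,0,255,-17,107,-20,0,0,0,255,-23,144,-20,0,0,0,255,-29,181,-20,0,0,0,255]'
python3 -m crank '[-6,37,0,0,0,0,255,-12,74,0,0,0,0,255,-18,111,0,0,0,0,255,-24,148,0,0,0,0,255,-30,185,0,0,0,0,255]'
python3 -m crank '[-6,37,0,0,0,0,255,-13,74,10,0,0,0,255,-13,74,20,0,0,0,255,-13,74,20,0,0,0,255,-13,74,20,0,0,0,255]'
python3 - <<'E'
from h import *
wrist('w10'); go([.5905,.111,.16],-16); print(pose()[:3,3])
E
```

```text
time: 31.02
position: [0.5526, -0.1277, 0.1802]
tool_rot: [0.14, 0.99, 0.0, -0.0]
ft_force: [-0.2, -0.6, -2.6]
grip_width: 0.043
grip_force: 30.0
time: 31.43
position: [0.6323, 0.0421, 0.1795]
tool_rot: [0.139, 0.99, -0.0, -0.001]
ft_force: [0.5, -0.1, -2.1]
grip_width: 0.0435
grip_force: 30.0
time: 31.85
position: [0.6638, 0.1076, 0.1585]
tool_rot: [0.139, 0.99, -0.001, -0.002]
ft_force: [-0.0, -0.4, -2.7]
grip_width: 0.0431
grip_force: 30.0
shift [ 72.2 -16.4  -0.3] turn az -0.1 cur yaw -16.1 tilt [-3.e-03 -4.e-04 -1.e+00]
[0.66438295 0.106823   0.15943329]
```

View pics/w10.png

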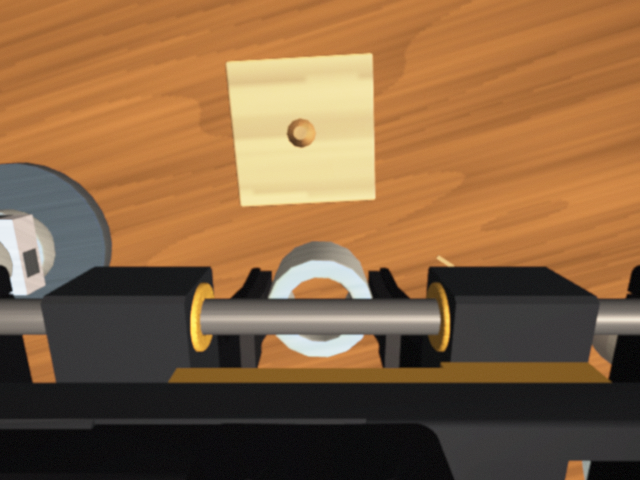

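Wrist picture: dowel tip (302,132), dowel stand corners (227,62), (372,54), (375,199), (242,206). The collar is held centred at about (320.5,305).

```bash
python3 - <<'E'
from h import *
f=np.load("pics/w10.npz")
r=lambda uv,z:ray(f["K"],f["E"],uv,z)
print(np.mean([r(u,.018) for u in [(227,62),(372,54),(375,199),(242,206)]],0),r((303,132),.058),r((301,133),.048)); c=r((320.5,305),.154);print(c-pose()[:3,3])
p=r((303,132),.058); go([p[0],p[1],.16],-16)
E
```

```text
[0.59374345 0.1160984  0.018     ] [0.59356983 0.11727248 0.058     ] [0.59355453 0.11550179 0.048     ]
[-0.00202207  0.00170492 -0.00543329]
shift [70.9 -9.5 -0.4] turn az -0.1 cur yaw -16.1 tilt [-3.e-03 -4.e-04 -1.e+00]
```

```bash
python3 -m crank '[23,-4,0,0,0,0,255,46,-8,0,0,0,0,255,70,-11.5,10,0,0,0,255,70,-11.5,30,0,0,0,255,70,-11.5,45,0,0,0,255]'
python3 -m crank '[0,0,0,0,0,0,255,0,0,0,0,0,0,255,0,0,0,0,0,0,255,0,0,0,0,0,0,255,0,0,0,0,0,0,255]'
python3 - <<'E'
from h import *
go([.594,.115,.0536],-16)
E
```

```text
time: 32.32
position: [0.5932, 0.1144, 0.1159]
tool_rot: [0.14, 0.99, -0.0, -0.0]
ft_force: [0.2, -0.1, -2.4]
grip_width: 0.0431
grip_force: 30.0
time: 32.73
position: [0.5961, 0.1155, 0.1166]
tool_rot: [0.14, 0.99, 0.0, 0.001]
ft_force: [-0.2, 0.0, -2.1]
grip_width: 0.0433
grip_force: 30.0
shift [ 2.  -1.1 63. ] turn az -0.1 cur yaw -16.1 tilt [ 0.0023 -0.     -1.    ]
```

```bash
python3 -m crank '[1.5,-1,5,0,0,0,255,1.5,-1,12,0,0,0,255,1.5,-1,20,0,0,0,255,1.5,-1,25,0,0,0,255,1.5,-1,30,0,0,0,255]'
python3 -m crank '[0,0,5,0,0,0,255,0,0,10,0,0,0,255,0,0,15,0,0,0,255,0,0,15,0,0,0,255,0,0,15,0,0,0,255]'
python3 - <<'E'
from h import *
go([.594,.115,.0536],-16)
E
```

```text
time: 33.15
position: [0.5929, 0.1154, 0.0842]
tool_rot: [0.139, 0.99, -0.0, -0.001]
ft_force: [0.0, -0.5, -1.7]
grip_width: 0.0433
grip_force: 30.0
time: 33.57
position: [0.5932, 0.1153, 0.07]
tool_rot: [0.14, 0.99, -0.0, -0.0]
ft_force: [0.1, -1.0, -2.7]
grip_width: 0.0431
grip_force: 30.0
shift [-0.9 -0.  16.4] turn az -0.0 cur yaw -16.0 tilt [-8.e-04 -0.e+00 -1.e+00]
```

No side force, so continue to the seat.

```bash
python3 -m crank '[-0.5,0,4,0,0,0,255,-0.5,0,8,0,0,0,255,-0.5,0,12,0,0,0,255,-0.5,0,14,0,0,0,255,-0.5,0,14.5,0,0,0,255]'
python3 -m crank '[0,0,0.7,0,0,0,255,0,0,1.4,0,0,0,255,0,0,1.9,0,0,0,255,0,0,1.9,0,0,0,255,0,0,1.9,0,0,0,255]'
```

```text
time: 33.98
position: [0.5935, 0.1151, 0.0553]
tool_rot: [0.14, 0.99, -0.0, -0.001]
ft_force: [0.6, -0.1, -1.9]
grip_width: 0.0431
grip_force: 30.0
time: 34.4
position: [0.5939, 0.1152, 0.0541]
tool_rot: [0.139, 0.99, -0.0, 0.0]
ft_force: [0.2, -0.3, -2.4]
grip_width: 0.0434
grip_force: 30.0
```

```bash
python3 -m crank '[0,0,0.4,0,0,0,255,0,0,0.8,0,0,0,255,0,0,0.8,0,0,0,255,0,0,0.8,0,0,0,255,0,0,0.8,0,0,0,255]'
python3 -m crank '[0,0,0,0,0,0,0,0,0,0,0,0,0,0,0,0,0,0,0,0,0,0,0,0,0,0,0,0,0,0,0,0,0,0,0]'
python3 -m crank '[0,0,0,0,0,0,0,0,0,-15,0,0,0,0,0,0,-40,0,0,0,0,0,0,-75,0,0,0,0,0,0,-110,0,0,0,0]'
python3 -m crank '[35,0,-10,0,0,0,0,70,0,-20,0,0,0,0,105,0,-30,0,0,0,0,120,0,-40,0,0,0,0,120,0,-40,0,0,0,0]'
python3 - <<'E'
from h import *
a=robot.camera("scene")["pixels"][:,:,::-1];b=robot.camera("side")["pixels"][:,:,::-1]
c=lambda i,u,v,s=6:cv2.resize(i[v-48:v+48,u-64:u+64],None,fx=3,fy=3,interpolation=cv2.INTER_CUBIC)
cv2.imwrite("pics/fin.png",np.vstack([np.hstack([c(a,237,250),c(a,340,310)]),np.hstack([c(b,395,285),c(b,348,205)])]))
E
```

```text
time: 34.82
position: [0.594, 0.1152, 0.0536]
tool_rot: [0.139, 0.99, 0.0, 0.0]
ft_force: [-0.3, 1.0, 1.6]
grip_width: 0.0432
grip_force: 30.0
time: 35.23
position: [0.5939, 0.1151, 0.0531]
tool_rot: [0.14, 0.99, 0.0, -0.0]
ft_force: [0.7, 0.4, -1.5]
grip_width: 0.0686
grip_force: 0.0
time: 35.65
position: [0.5929, 0.1151, 0.1633]
tool_rot: [0.14, 0.99, -0.0, -0.001]
ft_force: [1.1, 0.5, 0.3]
grip_width: 0.0861
grip_force: 0.0
time: 36.07
position: [0.4745, 0.1493, 0.2046]
tool_rot: [0.139, 0.99, -0.0, -0.001]
ft_force: [-0.3, -0.3, 0.1]
grip_width: 0.0871
grip_force: 0.0
```

View pics/fin.png

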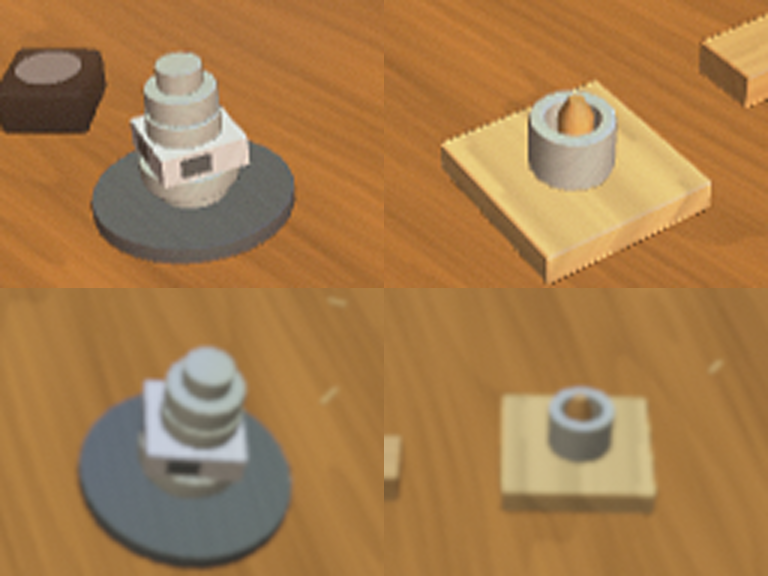

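Final picture: flange, cutter, low collar and nut are stacked flat on the arbor. The tall collar sits flat over the dowel, tape and offcut look undisturbed, and the arm is clear.

```bash
python3 -c "
from rig import robot
print(robot.hand_in())"
```

```text
the job is handed in; nothing more can be done
None
```

The job is handed in (no verdict came back) with flange, cutter block, low collar and knob nut stacked flat on the arbor, the tall collar over the dowel, and the tape and offcut untouched.

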